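# Put the calibration block away in the bench drawer

### The job

First pull the drawer of the small bench cabinet fully open. Then press down on the white spot of the red calibration block, which lies flush in its black stand, so that the block tips and its other end stays standing up; take the block by that raised end, lift it out and lay it flat in the open drawer. Let go of it, then push the drawer fully shut, and do not knock over or push away the things standing around.

Things in the scene. Friction and masses are not known exactly. Their poses are not given: they have to be found in the camera images.
- unit_drawer0 (a joint): drawer slide in m: 0 = shut, grows as it is pulled out, 0.134 = fully open (end stop). It starts slightly ajar, stays where it is left and slides with about 1 N of friction. The cabinet, 200 x 200 mm in plan and 90 mm high, is grey with a blue drawer front and stands fast.
- unit_drawer0_handle (a point): middle of the drawer's steel bar handle (moves with the drawer): horizontal, 100 mm long, 11 mm thick, 52 mm above the worktop, held by a post near each end. Its centre line is 35 mm off the blue front, so a finger can go down behind it. x axis into the cabinet (push shut), -x to pull open, y along the bar, z up.
- drawer_floor (a point): centre of the drawer's inner floor, 23 mm above the worktop (moves with the drawer); x into the cabinet, y across, z up. Inside: x -77 to 77 mm, y -79 to 79 mm, walls 46 mm high; the front panel (x -83 to -98 mm) is 57 mm high; handle bar at x -133 mm. Fully open, the inside is clear of the cabinet from x -77 to +45 mm; the cabinet's top is 67 mm above this floor.
- pocket_top (a point): middle of the block's place in the black stand, at the level of its top, 46 mm above the worktop. The stand (122 x 87 mm) is fixed. Its pocket spans x -46.5 to 49.5, y -29.5 to 29.5 mm. Up to x = 2.5 mm it has a deck 18 mm below the top that carries the block; beyond, it is hollow, 25 mm deeper. x points to the hollow end, z up.
- block_centre (a point): centre of the red calibration block, 90 x 56 x 18 mm (x, y, z), 0.12 to 0.2 kg. Its top starts flush with the stand's, its axes along the stand's. Pressing the white spot down about 15 mm tips it 0.6 rad over the deck's edge, and it stays so: its +x end sinks into the hollow, its -x end stands up, the upper edge 25 mm above the stand's top; grip it there by its sides (56 mm apart).
- press_mark (a point): centre of the white spot (20 mm across) on top of the block, 15 mm from the block's +x end: where to press. Same axes as the block.
- near_end (a point): centre of the block's -x end face (56 x 18 mm, with three small black dots), the end that rises when the block is tipped. Same axes as the block.
- card_box: small white carton, 30 x 62 x 46 mm, a bystander; origin at the centre of its underside
- leak_bottle: small white dropper bottle with red tip, 32 mm across, 98 mm high, a bystander; origin at the centre of its underside
- septa_jar: brown jar with white cap, 45 mm across, 55 mm high, a bystander; origin at the centre of its underside
- block: the same block as a body; origin at the centre of its underside (18 mm below its top), axes as at its centre

How it is judged:
By the outcome, as a careful person would: the job done as asked, in the order asked, and still so for the second after the job is handed in, with the robot touching nothing.
It also fails if it takes over 61 s, if anything falls off the work surface, if the arm or the gripper's body presses on something with over 40 N, if the wrist force passes 120 N, or if a joint passes its speed limit or range.

### The arm

A 7-joint arm with a two-finger parallel gripper is mounted at the origin on a cart in front of the work surface, level with it; the furniture and walls round the work are solid. World frame = base frame: x ahead of the robot, y to its left, z up, the work surface at z = 0. Lengths are in m, angles in rad, forces in N, time in s.
With the tool pointing down it reaches from about 0.4 to 0.875 m from the base axis. Payload 19.3 kg.
Tool frame: the origin (TCP) lies where the fingers leave the gripper's body, on its centre line; the fingertips stand bot.tip_reach ahead of it and the grasp point (between the pads) lies 54 mm ahead of it (bot.tip_reach is the distance from the TCP to the fingertips, in m); z points along the fingers, y is the line along which they close (so a half turn about z gives the same grasp; the last joint's range is limited). The gripper opens to 85 mm and grips with 20 to 120 N. Pads are 22 mm wide; open, the fingers measure 114 mm over their backs; the gripper's body (76 mm by 85 mm) begins 54 mm behind the grasp point. The pads swing forward as they close: fully open they stand 13 mm farther back than shut.
Start: joints at [-1.322, 0.521, -0.036, 1.599, 0.021, 1.021, -0.113], TCP at [0.196, 0.593, 0.304] pointing down, gripper open.
Joint ranges: [-2.91, 2.91], [-0.3, 2.13], [-1.5, 1.42], [0.17, 2.43], [-1.26, 4.41], [0.16, 1.93], [-2.52, 2.52]. Speed limits (rad/s): [1.89, 1.89, 2.39, 2.39, 3.01, 3.01, 3.01].

### API

Orientations are given as [roll, pitch, yaw] about the fixed x, y, z axes, in that order (R = Rz(yaw) Ry(pitch) Rx(roll)).
In Python, from workcell import bot gives the robot as it stands. The module is installed in compiled form; this text tells all that it offers.
- The arm moves only by the shell command python3 -m jog 'ROWS' [FORCE]. ROWS is JSON, a list that holds one entry, the list of rows, each a list of 7 numbers: the shift along the tool's x, y, z in mm, then the turn, a rotation vector about the tool's x, y, z in rad, then the opening, from 0 (shut) to 1 (fully open). In form: [[[tx, ty, tz, wx, wy, wz, fingers], ...]]. A call has 1 to 5 rows; each row shifts and turns the commanded pose from where the row before left it, along the tool's axes as they then stand; what a row does not reach is not made up. A row lasts 1/10 s, in which the tool goes at most 50 mm and 8.59 degrees, less where a joint would pass 70% of its speed; a pose out of reach is approached as far as the arm can. A call is refused whole if a number of a shift passes 50 or a number of a turn 0.15, either way. A call with a gripper value outside its range is refused whole. The fingers move at their own pace and stop on an object; FORCE is the grip in N (left out, the last holds). Time passes only in rows, so rows that do not move let the fingers close. It gives the time, the measured TCP pose, the force, the opening and the grip force at its end, in the units of the state.
- bot.observe(): the state, without advancing time (a new reading comes with each control period).
- bot.grab_frame(name): name is "scene" or "top" or "wrist"; returns a dict with "img" (400x640x3 uint8, red, green, blue), "intrinsics" (3x3 intrinsics, pixels), "R" (3x3) and "t" (3): a world point X has camera coordinates R X + t; the wrist camera has in their place "tool_from_camera" (4x4, takes a point from camera to tool coordinates, whose origin is the TCP and whose axes are the flange's). Camera axes: x right, y down, z forward; pixel columns grow to the right and rows downward; lengths in m; the calibration is good to about 2 mm. A picture is of the moment at which its call begins: read the wrist's pose just before it. There is no depth.
- bot.job_done(): hands the job in; it is judged then, once.
Trained networks look in a picture, given as the dict that the camera call returned (one of the last four; its "shot" number tells which), for a name from the list of things; names that differ only in an ending like _2 or _b are one class to them, and where a whole thing is asked for, a point or a joint stands for the part that bears it (a point fixed in the world has none). Each returns a list of dicts, best first, with "conf" (0 to 1); they miss things now and then, are a little off and sometimes report something else, mostly with a low value. They report only what shows in the picture. A call takes as long as a camera call.
- bot.trace(query, picture): "region" (400x640 bool, what is visible of it).
- bot.spot_point(query, picture): "xyz" ([x, y, z] in m, in world coordinates, good to about 4 mm: a listed point, or the origin of a listed thing).
The state is a dict: "clock": time; "qpos": joint angles; "qd": joint speeds; "joint_efforts": joint torques, N m; "position": TCP position; "tool_rot": TCP orientation; "force": force on the tool from outside, world axes, zero at the start; "moment": the same for the moment, N m; "grip_width": finger opening in m; "finger_force": force on a finger pad.
Only numpy, scipy, OpenCV 4.12 (cv2) and the standard library are available. Lean on these libraries where they do the work, as an engineer would, in place of code of your own. Each camera call takes 0.05 s, during which the arm holds its last target. There are 200 camera calls.

## Working session

There is one attempt and no reset: what is moved stays moved. The work goes in short steps, Python scripts to look and compute and a shell command to move; the robot and the scene stay as the last step left them, time stands still between calls to the robot, and variables do not carry over. Pictures are saved under pics/ and viewed, at most 12 in all, crops included, and the job is handed in when it is done.

```bash
mkdir -p pics; cat > h.py <<'E'
import numpy as np, cv2
from workcell import bot
from scipy.spatial.transform import Rotation as Ro
def st():
    s=bot.observe(); return s
def pts(cam,names):
    f=bot.grab_frame(cam)
    for n in names:
        r=bot.spot_point(n,f)
        print(cam,n,[(np.round(q['xyz'],4).tolist(),round(q['conf'],2)) for q in r[:2]])
    return f
def save(f,name): cv2.imwrite('pics/'+name+'.png',f['img'][:,:,::-1])
E
python3 - <<'E'
from h import *
s=st();print(s);print(bot.tip_reach)
N=['unit_drawer0_handle','drawer_floor','pocket_top','block_centre','press_mark','near_end','card_box','leak_bottle','septa_jar']
a=pts('scene',N);b=pts('top',N)
c=np.zeros((600,800,3),np.uint8)
im=np.vstack([cv2.resize(a['img'],(480,300)),cv2.resize(b['img'],(480,300))])
save({'img':im},'a'); print(b['intrinsics'],b['R'],b['t'])
E
```

```text
{'clock': 0.0, 'qpos': array([-1.32219771,  0.52200349, -0.03630943,  1.60000267,  0.02123926,
        1.02112743, -0.11278834]), 'qd': array([ 0.00053443, -0.00020204, -0.00038524, -0.00151717,  0.00033801,
        0.00029956, -0.0007098 ]), 'joint_efforts': array([ 9.76547722e-05, -9.27123499e+01,  1.97983392e+00, -3.69912887e+01,
        1.78195559e-02,  8.49643489e-03,  2.15311928e-05]), 'position': array([0.19585723, 0.59324442, 0.30333438]), 'tool_rot': array([-3.14044417e+00,  1.25979336e-04,  2.82280065e+00]), 'force': array([0.43679847, 1.14892148, 0.2053993 ]), 'moment': array([-0.02071464, -0.01943736,  0.04972208]), 'finger_force': 0.0, 'grip_width': 0.085625623384479}
0.0726
scene unit_drawer0_handle [([0.5421, 0.18, 0.0564], 0.77), ([0.4646, -0.0991, 0.0251], 0.72)]
scene drawer_floor []
scene pocket_top [([0.4652, -0.1029, 0.0464], 0.65)]
scene block_centre [([0.4626, -0.0984, 0.0379], 0.57)]
scene press_mark [([0.493, -0.1, 0.0458], 0.78)]
scene near_end [([0.4177, -0.0939, 0.0349], 0.59)]
scene card_box [([0.6074, -0.2015, -0.0003], 0.63)]
scene leak_bottle [([0.6336
[... 155 characters left out ...]

top pocket_top [([0.4616, -0.1021, 0.0462], 0.95)]
top block_centre [([0.4661, -0.1005, 0.0352], 0.65)]
top press_mark [([0.4948, -0.1018, 0.0422], 0.78)]
top near_end [([0.42, -0.0983, 0.0328], 0.83)]
top card_box [([0.602, -0.2043, -0.0017], 0.74), ([0.5478, 0.184, 0.0545], 0.68)]
top leak_bottle [([0.6358, 0.0485, -0.0025], 0.69)]
top septa_jar [([0.5519, 0.404, 0.0032], 0.83), ([0.5996, -0.2047, -0.0008], 0.54)]
[[451.79188242   0.         325.72430375]
 [  0.         451.79188242 205.67976061]
 [  0.           0.           1.        ]] [[-0.00518112 -0.99960511  0.02761856]
 [-0.99774998  0.00332137 -0.06696222]
 [ 0.06684404 -0.02790336 -0.99737319]] [0.08300677 0.59121499 1.02808886]
```

View pics/a.png

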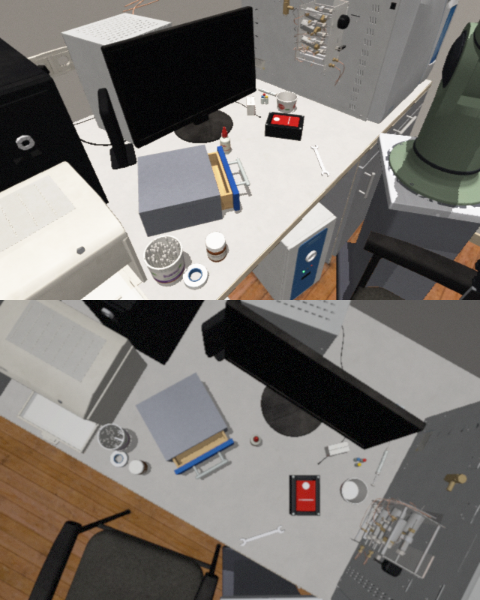

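The scene view (upper) and top view (lower) show the cabinet at about (185,415) with the drawer ajar and the handle at (212,465). The red block is at (305,495) with its white spot toward +x, the bottle at (256,440), and the jar at (137,467). Next I'll zoom in on the top view to get the cabinet's direction.

```bash
python3 - <<'E'
from h import *
b=bot.grab_frame('top'); a=bot.grab_frame('scene')
np.savez('top.npz',img=b['img'],K=b['intrinsics'],R=b['R'],t=b['t']);np.savez('scene.npz',img=a['img'],K=a['intrinsics'],R=a['R'],t=a['t'])
save({'img':cv2.resize(b['img'][90:280,160:480],(800,475),interpolation=cv2.INTER_CUBIC)},'b')
for q in ['unit_drawer0_handle','unit_drawer0','block']:
  for f in (a,b):
    r=bot.trace(q,f)
    for m in r[:2]:
        g=m['region'].astype(np.uint8); cs,_=cv2.findContours(g,0,2); c=max(cs,key=cv2.contourArea)
        print(q,m['conf'],g.sum(),cv2.minAreaRect(c))
E
```

```text
unit_drawer0_handle 0.69 2325 ((307.24658203125, 236.37591552734375), (88.82315063476562, 44.980228424072266), 75.17352294921875)
unit_drawer0_handle 0.96 2322 ((272.3898010253906, 209.9817352294922), (41.3218879699707, 89.06541442871094), 60.75117111206055)
unit_drawer0 0.64 2327 ((307.5061950683594, 236.85760498046875), (89.75215148925781, 44.95799255371094), 75.77404022216797)
unit_drawer0 0.93 2228 ((272.30255126953125, 209.47134399414062), (41.02166748046875, 87.70974731445312), 61.38954162597656)
block 0.76 462 ((379.7769470214844, 160.2846221923828), (36.838314056396484, 12.775577545166016), 7.125016689300537)
block 0.92 1002 ((406.5, 260.5), (39.0, 25.0), 90.0)
block 0.46 2506 ((272.5461730957031, 209.83078002929688), (42.41987609863281, 89.67710876464844), 60.2551155090332)
```

View pics/b.png

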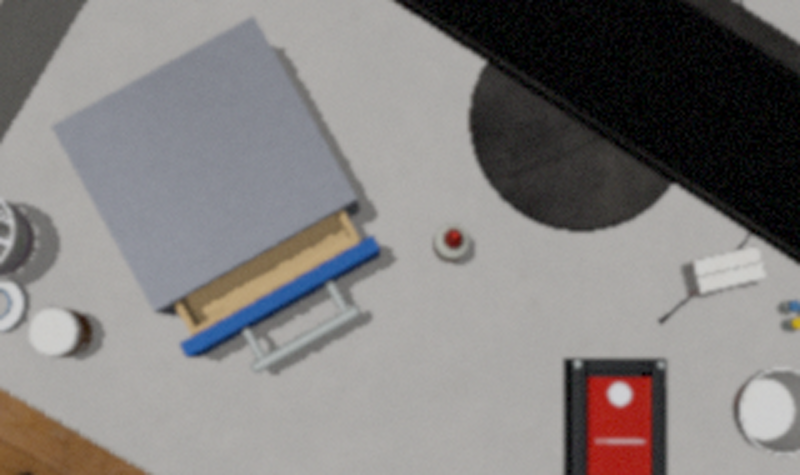

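The crop shows the cabinet-top corners at (253,18), (54,127), (161,311) and (357,205), and the handle bar from (256,366) to (360,313). The bottle is at (453,240), and the block's white spot is at (619,394).

```bash
cat >> h.py <<'E'
def back(uv,z,f):
    d=f['R'].T@np.linalg.solve(f['K'],np.array([uv[0],uv[1],1.])); o=-f['R'].T@f['t']
    return o+d*(z-o[2])/d[2]
E
python3 - <<'E'
from h import *
f=np.load('top.npz')
c=lambda x,y:(160+x/2.5,90+y/2.5)
P=[back(c(*p),.09,f) for p in [(253,18),(54,127),(161,311),(357,205)]]
print(np.round(P,4)); 
for i in range(4):
    d=P[(i+1)%4]-P[i]; print(np.linalg.norm(d),np.degrees(np.arctan2(d[1],d[0])))
H=[back(c(*p),.053,f) for p in [(256,366),(360,313)]];print(H,(H[0]+H[1])/2); d=H[0]-H[1];print(np.linalg.norm(d),np.degrees(np.arctan2(d[1],d[0])))
F=[back(c(*p),.08,f) for p in [(186,350),(379,243)]];print('front',F)
print(back(c(619,394),.046,f), back(c(566,360),.046,f),back(c(664,360),.046,f))
print(back(c(57,330),.055,f),back(c(453,240),.098,f))
s=st();print(s['position'])
E
```

```text
[[0.8248 0.2223 0.09  ]
 [0.7283 0.3932 0.09  ]
 [0.5688 0.2998 0.09  ]
 [0.6601 0.1318 0.09  ]]
0.1963064452898459 119.45643153197328
0.18488962751917729 -149.62874107730136
0.19117448116930919 -61.47447732437495
0.18798495187596878 28.784284183672792
[array([0.52131893, 0.2225617 , 0.053     ]), array([0.56810255, 0.13012354, 0.053     ])] [0.54471074 0.17634262 0.053     ]
0.10360270664097793 116.84429607521699
front [array([0.53543864, 0.27989587, 0.08      ]), array([0.62802275, 0.11286745, 0.08      ])]
[ 0.49443689 -0.10283495  0.046     ] [ 0.5252662  -0.05529957  0.046     ] [ 0.52481591 -0.1442769   0.046     ]
[0.55400704 0.39789755 0.055     ] [0.62852588 0.04921616 0.098     ]
[0.19588515 0.59350444 0.30389847]
```

```bash
cat >> h.py <<'E'
def plan(p,rpy,n):
    """n equal rows from the measured pose to TCP pose p,rpy"""
    s=st(); R0=Ro.from_euler('xyz',s['tool_rot']); w=(R0.inv()*Ro.from_euler('xyz',rpy)).as_rotvec()/n
    d=R0.inv().apply(np.array(p)-s['position'])
    M=sum(Ro.from_rotvec(w*k).as_matrix() for k in range(n))
    v=np.linalg.solve(M,d)*1000
    print('t',round(s['clock'],2),'at',np.round(s['position'],4),np.round(s['tool_rot'],3),'F',np.round(s['force'],1),'->',n,'x',np.round(v,1).tolist(),np.round(w,4).tolist())
E
python3 - <<'E'
from h import *
plan([.546,.179,.21],[np.pi,0,2.082],15)
plan([.546,.179,.21],[np.pi,0,2.082],18)
E
```

```text
t 1.4 at [0.1959 0.5935 0.3039] [-3.142 -0.     2.823] F [ 0.1 -0.4  0. ] -> 15 x [-36.2, -7.5, 6.3] [-0.0, -0.0, 0.0494]
t 1.4 at [0.1959 0.5935 0.3039] [-3.142 -0.     2.823] F [ 0.1 -0.4  0. ] -> 18 x [-30.2, -6.2, 5.2] [-0.0, -0.0, 0.0412]
```

```bash
for i in 1; do python3 -m jog '[[[-30,-6,5,0,0,0.041,0.4],[-30,-6,5,0,0,0.041,0.4],[-30,-6,5,0,0,0.041,0.4],[-30,-6,5,0,0,0.041,0.4],[-30,-6,5,0,0,0.041,0.4]]]' 
python3 -m jog '[[[-30,-6,5,0,0,0.041,0.4],[-30,-6,5,0,0,0.041,0.4],[-30,-6,5,0,0,0.041,0.4],[-30,-6,5,0,0,0.041,0.4],[-30,-6,5,0,0,0.041,0.4]]]' 
python3 -m jog '[[[-30,-6,5,0,0,0.041,0.4],[-30,-6,5,0,0,0.041,0.4],[-30,-6,5,0,0,0.041,0.4],[-30,-6,5,0,0,0.041,0.4],[-30,-6,5,0,0,0.041,0.4]]]'
python3 -m jog '[[[-30,-6,5,0,0,0.041,0.4],[-30,-6,5,0,0,0.041,0.4],[-30,-6,5,0,0,0.041,0.4],[0,0,0,0,0,0,0.4]]]'; done
python3 - <<'E'
from h import *
plan([.546,.179,.21],[np.pi,0,2.082],3)
f=pts('wrist',['unit_drawer0_handle','drawer_floor']);save(f,'c');print(f['tool_from_camera'],f['intrinsics'],st()['grip_width'])
E
```

```text
clock: 1.9
position: [0.3231, 0.5067, 0.2787]
tool_rot: [3.141, 0.0, 2.616]
force: [-0.4, 1.4, 0.8]
grip_width: 0.0343
finger_force: 0.0
clock: 2.4
position: [0.429, 0.3967, 0.2538]
tool_rot: [3.141, 0.0, 2.411]
force: [-0.2, 0.2, 0.7]
grip_width: 0.0342
finger_force: 0.0
clock: 2.9
position: [0.5102, 0.2674, 0.2288]
tool_rot: [3.141, 0.0, 2.206]
force: [-0.2, 0.3, -0.3]
grip_width: 0.0344
finger_force: 0.0
clock: 3.3
position: [0.5464, 0.1795, 0.2135]
tool_rot: [-3.141, 0.002, 2.078]
force: [-0.1, 0.1, -0.1]
grip_width: 0.0341
finger_force: 0.0
t 3.3 at [0.5464 0.1795 0.2135] [-3.141e+00  2.000e-03  2.078e+00] F [-0.1  0.1 -0.1] -> 3 x [-0.1, -0.2, 1.2] [-0.0003, 0.0006, -0.0013]
wrist unit_drawer0_handle [([0.5455, 0.1779, 0.0528], 0.75)]
wrist drawer_floor []
[[ 1.06219253e-04 -9.46934693e-01 -3.21426004e-01  8.21937809e-02]
 [ 9.99999639e-01  3.71393572e-04 -7.63678859e-04 -3.93987544e-04]
 [ 8.42529558e-04 -3.21425807e-01  9.46934391e-01 -7.03152285e-02]
 [ 0.00000000e+00  0.00000000e+00  0.00000000e+00  1.00000000e+00]] [[286.10773352   0.         319.060683  ]
 [  0.         286.10773352 203.60499729]
 [  0.           0.           1.        ]] 0.03445595476377977
```

View pics/c.png

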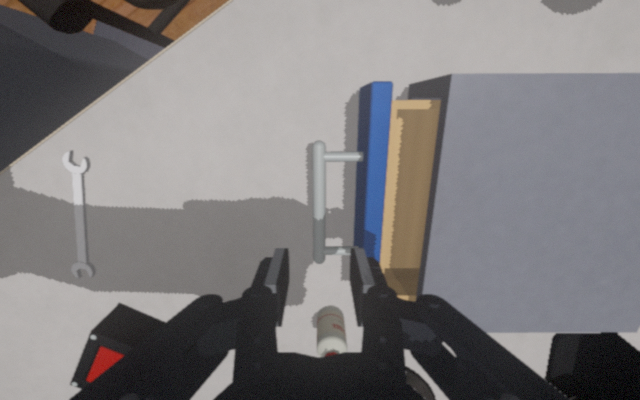

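The wrist view shows the bar running vertically at column 319, rows 145–260, centred between the fingers (272 and 368). That confirms the handle's position and direction. Descend, grip and pull.

```bash
python3 -m jog '[[[3,0,30,0,0,0,0.4],[3,0,30,0,0,0,0.4],[0,0,25,0,0,0,0.4],[0,0,20,0,0,0,0.4],[0,0,0,0,0,0,0.4]]]' 40
python3 -m jog '[[[0,0,0,0,0,0,0],[0,0,0,0,0,0,0],[0,0,0,0,0,0,0],[0,0,0,0,0,0,0]]]' 40
```

```text
clock: 3.95
position: [0.5439, 0.1919, 0.1096]
tool_rot: [3.136, -0.0, 2.087]
force: [1.0, 2.4, 13.1]
grip_width: 0.0343
finger_force: 5.1
clock: 4.35
position: [0.542, 0.1904, 0.1092]
tool_rot: [3.141, -0.001, 2.086]
force: [-1.2, 4.4, 5.2]
grip_width: 0.0094
finger_force: 39.0
```

```bash
python3 -m jog '[[[0,-12,0,0,0,0,0],[0,-20,0,0,0,0,0],[0,-20,0,0,0,0,0],[0,-20,0,0,0,0,0],[0,-15,0,0,0,0,0]]]' 
python3 -m jog '[[[0,-7,0,0,0,0,0],[0,-6,0,0,0,0,0],[0,0,0,0,0,0,0]]]'
```

```text
clock: 4.85
position: [0.4652, 0.1473, 0.1092]
tool_rot: [3.141, -0.001, 2.086]
force: [-2.2, 9.0, 3.6]
grip_width: 0.0094
finger_force: 39.6
clock: 5.15
position: [0.454, 0.141, 0.1091]
tool_rot: [-3.141, -0.001, 2.086]
force: [-4.8, 8.8, 7.7]
grip_width: 0.0094
finger_force: 40.1
```

```bash
python3 -m jog '[[[0,-4,0,0,0,0,0],[0,0,0,0,0,0,0]]]' 
python3 -m jog '[[[0,-4,0,0,0,0,0],[0,0,0,0,0,0,0]]]'
```

```text
clock: 5.35
position: [0.4519, 0.1398, 0.1092]
tool_rot: [3.139, -0.001, 2.087]
force: [1.2, 11.9, 1.5]
grip_width: 0.0094
finger_force: 40.0
clock: 5.55
position: [0.4514, 0.1395, 0.1095]
tool_rot: [3.132, -0.0, 2.088]
force: [19.1, 20.9, -19.0]
grip_width: 0.0095
finger_force: 39.5
```

End stop reached. Relax, open, rise.

```bash
python3 -m jog '[[[0,5,0,0,0,0,0],[0,0,0,0,0,0,0.4],[0,0,0,0,0,0,0.4],[0,0,0,0,0,0,0.4]]]' 
python3 -m jog '[[[0,0,-20,0,0,0,0.4],[0,0,-40,0,0,0,0.4],[0,0,-45,0,0,0,0.4],[0,0,0,0,0,0,0]]]'
python3 - <<'E'
from h import *
N=['unit_drawer0_handle','drawer_floor','pocket_top','press_mark','near_end','block_centre']
f=pts('top',N);g=pts('scene',N);g=pts('wrist',N[:2])
np.savez('top2.npz',img=f['img'],K=f['intrinsics'],R=f['R'],t=f['t'])
plan([.494,-.102,.16],[np.pi,0,np.pi],10)
print(st()['grip_width'])
im=np.hstack([cv2.resize(f['img'][130:290,200:440],(480,320)),cv2.resize(g['img'],(320,200))[:,:].copy() if 0 else cv2.copyMakeBorder(cv2.resize(g['img'],(320,200)),0,120,0,0,0)])
save({'img':im},'d')
E
```

```text
clock: 5.95
position: [0.4523, 0.1382, 0.1088]
tool_rot: [-3.141, 0.0, 2.085]
force: [-0.0, -0.2, 0.1]
grip_width: 0.0342
finger_force: 0.0
clock: 6.35
position: [0.4541, 0.1387, 0.2183]
tool_rot: [3.135, 0.001, 2.084]
force: [-0.6, -0.4, -1.1]
grip_width: 0.021
finger_force: 0.0
top unit_drawer0_handle []
top drawer_floor [([0.5768, 0.1943, 0.0201], 0.9)]
top pocket_top [([0.4635, -0.0991, 0.0493], 0.74)]
top press_mark [([0.4956, -0.0988, 0.0452], 0.92)]
top near_end [([0.4205, -0.0976, 0.0342], 0.59)]
top block_centre [([0.4662, -0.101, 0.038], 0.77)]
scene unit_drawer0_handle [([0.4539, 0.13, 0.0564], 0.84)]
scene drawer_floor [([0.573, 0.1978, 0.0195], 0.89)]
scene pocket_top [([0.4635, -0.1016, 0.0485], 0.89)]
scene press_mark [([0.4936, -0.101, 0.0467], 0.38)]
scene near_end []
scene block_centre []
wrist unit_drawer0_handle [([0.4568, 0.1335, 0.0547], 0.94)]
wrist drawer_floor [([0.5735, 0.199, 0.0191], 0.59)]
t 7.2 at [0.4526 0.1385 0.2139] [-3.142  0.     2.085] F [-0.4 -1.1 -1.3] -> 10 x [-17.5, -18.7, 5.4] [-0.0, -0.0, -0.1057]
0.00046818451078360564
```

View pics/d.png

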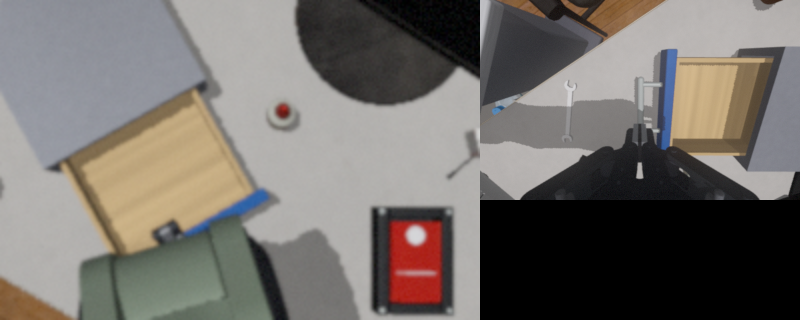

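The drawer is fully open; in the left panel its floor is near (165,170) and the block's white spot is at (415,235). Go over the press mark.

```bash
python3 -m jog '[[[-17,-19,5,0,0,-0.106,0],[-17,-19,5,0,0,-0.106,0],[-17,-19,5,0,0,-0.106,0],[-17,-19,5,0,0,-0.106,0],[-17,-19,5,0,0,-0.106,0]]]' 
python3 -m jog '[[[-17,-19,5,0,0,-0.106,0],[-17,-19,5,0,0,-0.106,0],[-17,-19,5,0,0,-0.106,0],[-17,-19,5,0,0,-0.106,0],[-17,-19,5,0,0,-0.1,0]]]'
python3 - <<'E'
from h import *
N=['pocket_top','press_mark','near_end','block_centre']
s=st();f=pts('wrist',N); save(f,'e')
plan([.494,-.101,.125],[np.pi,0,np.pi],2)
E
```

```text
clock: 7.7
position: [0.4378, 0.0123, 0.1888]
tool_rot: [3.141, 0.0, 2.619]
force: [0.2, 0.7, 0.0]
grip_width: -0.0002
finger_force: 0.0
clock: 8.2
position: [0.4892, -0.1034, 0.1637]
tool_rot: [-3.142, -0.0, -3.141]
force: [1.2, 0.2, 0.3]
grip_width: -0.0002
finger_force: 0.0
wrist pocket_top []
wrist press_mark [([0.496, -0.0979, 0.0447], 0.84)]
wrist near_end [([0.4194, -0.1009, 0.0387], 0.56)]
wrist block_centre [([0.4641, -0.1004, 0.038], 0.9)]
t 8.45 at [ 0.4885 -0.1017  0.1638] [ 3.141 -0.     3.137] F [-0.2  0.9  0.4] -> 2 x [-2.7, 0.4, 19.4] [0.0001, -0.0002, -0.0021]
```

View pics/e.png

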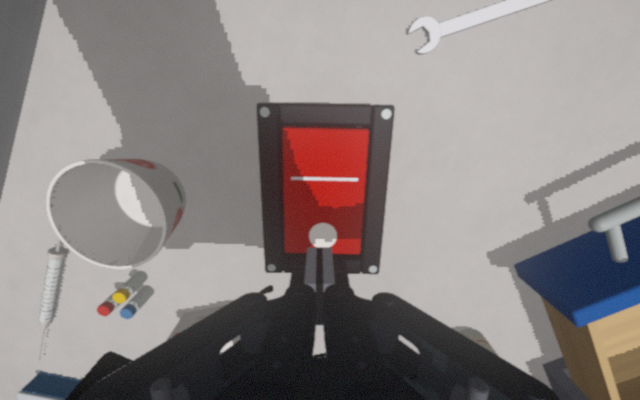

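The spot is at (322,236) with the shut fingers just beside it; the block lies square to the tool. Move 6 mm and press in small steps.

```bash
python3 -m jog '[[[-3,0.5,18,0,0,0,0],[-3,0.5,18,0,0,0,0],[0,0,6,0,0,0,0],[0,0,4,0,0,0,0]]]' 
python3 -m jog '[[[0,0,4,0,0,0,0],[0,0,4,0,0,0,0],[0,0,0,0,0,0,0]]]'
python3 -m jog '[[[0,0,3,0,0,0,0],[0,0,2,0,0,0,0],[0,0,0,0,0,0,0]]]'
```

```text
clock: 8.85
position: [0.4946, -0.1004, 0.1178]
tool_rot: [3.142, -0.001, 3.139]
force: [0.2, 0.2, 0.8]
grip_width: 0.0004
finger_force: 0.3
clock: 9.15
position: [0.4948, -0.1011, 0.1099]
tool_rot: [-3.142, -0.0, 3.139]
force: [-0.0, -0.3, 0.1]
grip_width: -0.0004
finger_force: 0.0
clock: 9.45
position: [0.4966, -0.1013, 0.1061]
tool_rot: [-3.141, 0.004, 3.139]
force: [2.9, 0.3, 19.9]
grip_width: -0.0003
finger_force: 8.8
```

```bash
python3 -m jog '[[[0,0,2,0,0,0,0],[0,0,0,0,0,0,0]]]'
python3 -m jog '[[[0,0,-10,0,0,0,0],[0,0,-40,0,0,0,0],[-10,0,-40,0,0,0,0],[-10,0,0,0,0,0,1],[0,0,0,0,0,0,1]]]'
python3 - <<'E'
from h import *
N=['press_mark','near_end','block_centre']
s=st();print(s['position']);f=pts('wrist',N);g=pts('top',N);h=pts('scene',N)
im=np.hstack([cv2.resize(f['img'],(480,300)),cv2.resize(h['img'][140:180,350:410],(300,200)) if 0 else cv2.resize(h['img'][130:190,340:430],(450//1,300))[:,:320]])
save({'img':im},'f')
E
```

```text
clock: 9.65
position: [0.4978, -0.1013, 0.1048]
tool_rot: [-3.141, 0.007, 3.139]
force: [5.9, -0.3, 28.7]
grip_width: -0.0001
finger_force: 13.6
clock: 10.15
position: [0.516, -0.1012, 0.1939]
tool_rot: [-3.141, 0.003, 3.139]
force: [-0.2, -0.5, -0.1]
grip_width: 0.0287
finger_force: 0.0
[ 0.51604984 -0.10120894  0.19393867]
wrist press_mark [([0.5014, -0.1, 0.0267], 0.62)]
wrist near_end [([0.4351, -0.1015, 0.0624], 0.85), ([0.6325, 0.0478, 0.003], 0.42)]
wrist block_centre [([0.4705, -0.0989, 0.0355], 0.89)]
top press_mark [([0.4989, -0.0999, 0.0252], 0.64)]
top near_end [([0.4351, -0.0998, 0.0566], 0.87)]
top block_centre [([0.4724, -0.1014, 0.0342], 0.96)]
scene press_mark [([0.4999, -0.1, 0.024], 0.64)]
scene near_end [([0.4323, -0.0983, 0.06], 0.85)]
scene block_centre [([0.4675, -0.101, 0.0378], 0.56)]
```

View pics/f.png

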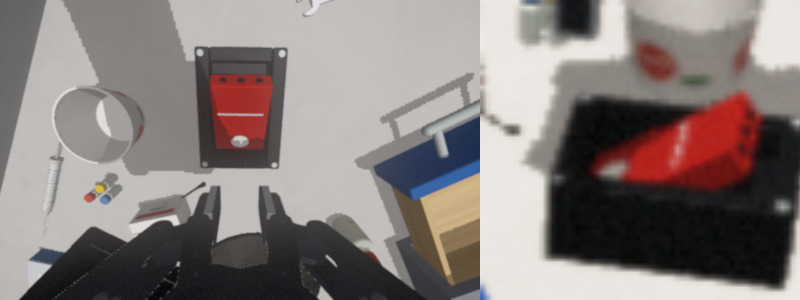

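The block is tipped: the end with three dots is at (240,78) in the left panel, and the white spot is sunk at (240,142). The three views agree on an angle of about 0.59 rad. Now approach tilted, square to the block's top.

```bash
cat >> h.py <<'E'
TILT=(Ro.from_euler('y',.6)*Ro.from_euler('xyz',[np.pi,0,np.pi])).as_euler('xyz')
E
python3 - <<'E'
from h import *
plan([.5076,-.1005,.160],TILT,6)
E
```

```text
t 10.75 at [ 0.5149 -0.1012  0.1928] [-3.142 -0.     3.139] F [-1.  -0.6  0.4] -> 6 x [-0.2, 0.1, 5.7] [0.0001, 0.1, -0.0005]
```

```bash
python3 -m jog '[[[0,0,6,0,0.1,0,1],[0,0,6,0,0.1,0,1],[0,0,6,0,0.1,0,1],[0,0,5,0,0.1,0,1],[0,0,5,0,0.1,0,1]]]'
python3 -m jog '[[[0,0,6,0,0.1,0,1],[0,0,0,0,0,0,1]]]'
python3 - <<'E'
from h import *
f=pts('wrist',['near_end','block_centre','press_mark']);save(f,'g')
plan([.4737,-.1005,.1104],TILT,3)
E
```

```text
clock: 11.25
position: [0.5098, -0.1012, 0.1656]
tool_rot: [-3.142, -0.504, 3.139]
force: [-0.3, -0.1, -0.2]
grip_width: 0.0859
finger_force: 0.0
clock: 11.45
position: [0.5068, -0.1008, 0.1586]
tool_rot: [3.141, -0.604, 3.14]
force: [-0.3, 0.2, -0.5]
grip_width: 0.086
finger_force: 0.0
wrist near_end [([0.4373, -0.1007, 0.0631], 0.61)]
wrist block_centre [([0.4716, -0.0988, 0.0359], 0.58), ([0.4384, -0.0977, 0.0614], 0.38)]
wrist press_mark [([0.5005, -0.0995, 0.0252], 0.67)]
t 11.65 at [ 0.5068 -0.1013  0.1609] [-3.141 -0.597  3.138] F [ 0.5 -0.1  1.1] -> 3 x [-0.4, 0.2, 20.1] [0.0005, 0.001, -0.0009]
```

View pics/g.png

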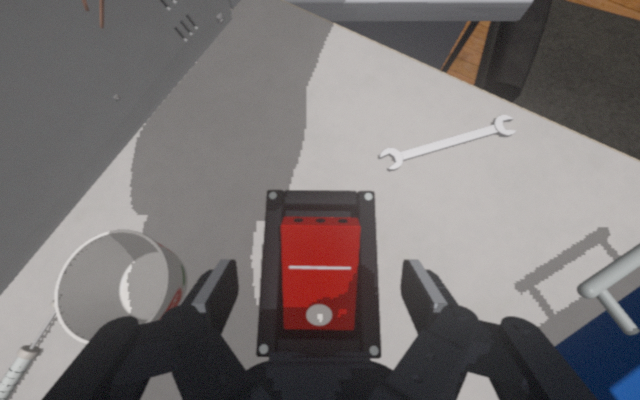

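The tipped block is centred between the open fingers: its raised edge is at row 218, columns 281–360, and the cup on the left is clear. Go in along the tool axis and close.

```bash
python3 -m jog '[[[-2,0,20,0,0,0,1],[-1,0.5,18,0,0,0,1],[0,0.5,12,0,0,0,1],[0,0,9,0,0,0,1],[0,0,0,0,0,0,1]]]'
python3 -m jog '[[[0,0,0,0,0,0,0],[0,0,0,0,0,0,0],[0,0,0,0,0,0,0],[0,0,0,0,0,0,0]]]' 80
python3 - <<'E'
from h import *
print(np.round(st()['joint_efforts'],1),st()['moment'])
f=bot.grab_frame('wrist');g=bot.grab_frame('scene')
save({'img':np.hstack([cv2.resize(f['img'],(480,300)),cv2.resize(g['img'][120:195,330:410],(320,300))])},'i')
E
```

```text
clock: 12.15
position: [0.4755, -0.1001, 0.1099]
tool_rot: [-3.142, -0.6, 3.139]
force: [0.3, 0.5, 0.2]
grip_width: 0.0859
finger_force: 0.0
clock: 12.55
position: [0.4766, -0.1001, 0.1106]
tool_rot: [-3.141, -0.599, 3.139]
force: [0.4, 0.5, 6.0]
grip_width: 0.054
finger_force: 84.9
[ 1.000e-01 -1.006e+02  2.000e+00 -1.930e+01 -0.000e+00  2.700e+00
 -0.000e+00] [ 7.70515026e-02 -3.47784036e-01  1.24541194e-04]
```

View pics/i.png

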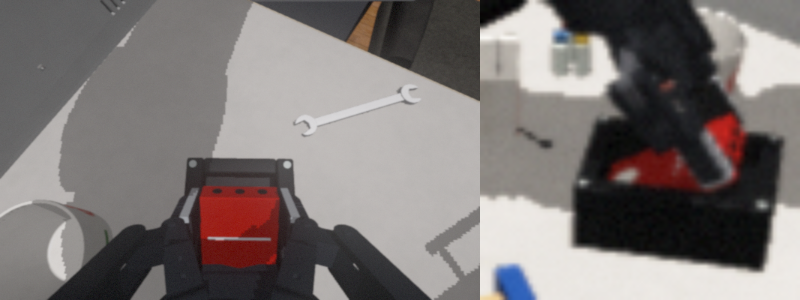

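Good grip on both sides of the raised end (width 54 mm). Lift straight up slowly.

```bash
python3 -m jog '[[[6,0,-8,0,0,0,0],[6,0,-8,0,0,0,0],[9,0,-12.5,0,0,0,0],[11,0,-16.5,0,0,0,0],[11,0,-16.5,0,0,0,0]]]' 100
python3 -m jog '[[[14,0,-20,0,0,0,0],[14,0,-20,0,0,0,0],[14,0,-20,0,0,0,0],[0,0,0,0,0,0,0]]]'
python3 - <<'E'
from h import *
s=st();print(s['grip_width'],s['finger_force'],s['qpos'])
f=pts('wrist',['near_end','block_centre','press_mark']);f=pts('scene',['near_end','block_centre','press_mark'])
E
```

```text
clock: 13.15
position: [0.4752, -0.1001, 0.1869]
tool_rot: [-3.141, -0.6, 3.139]
force: [0.4, -0.2, -1.1]
grip_width: 0.0533
finger_force: 105.8
clock: 13.55
position: [0.4752, -0.1002, 0.2619]
tool_rot: [-3.141, -0.595, 3.138]
force: [-0.3, 0.6, -2.3]
grip_width: 0.053
finger_force: 105.9
0.05301348598197951 105.88599443435669 [ 0.11515482  0.62018009 -0.07230916  1.66977906  0.0655703   1.44879833
  1.58298499]
wrist near_end [([0.4361, -0.1027, 0.2142], 0.7)]
wrist block_centre [([0.4694, -0.1008, 0.1851], 0.84), ([0.436, -0.1005, 0.2149], 0.41)]
wrist press_mark []
scene near_end [([0.4267, -0.0977, 0.2072], 0.84)]
scene block_centre [([0.4643, -0.0982, 0.1831], 0.6)]
scene press_mark [([0.5708, 0.2033, 0.0236], 0.64), ([0.4988, -0.1014, 0.1714], 0.62)]
```

The block is held at its former angle. Swing over the drawer while levelling the tool, with the block's long side along the drawer.

```bash
python3 - <<'E'
from h import *
plan([.5273,.1713,.23],[np.pi,0,np.radians(-150.7)],10)
E
```

```text
t 13.95 at [ 0.4743 -0.1     0.2578] [ 3.141 -0.601  3.139] F [-0.2  0.3 -1.3] -> 10 x [-12.1, 25.3, -0.5] [0.0155, -0.0588, -0.0498]
```

```bash
python3 -m jog '[[[-12,25,-0.5,0.0155,-0.059,-0.05,0],[-12,25,-0.5,0.0155,-0.059,-0.05,0],[-12,25,-0.5,0.0155,-0.059,-0.05,0],[-12,25,-0.5,0.0155,-0.059,-0.05,0],[-12,25,-0.5,0.0155,-0.059,-0.05,0]]]'
python3 -m jog '[[[-12,25,-0.5,0.0155,-0.059,-0.05,0],[-12,25,-0.5,0.0155,-0.059,-0.05,0],[-12,25,-0.5,0.0155,-0.059,-0.05,0],[-12,25,-0.5,0.0155,-0.059,-0.05,0],[-12,25,-0.5,0.0155,-0.059,-0.05,0]]]'
python3 -m jog '[[[0,0,0,0,0,0,0],[0,0,0,0,0,0,0]]]'
python3 - <<'E'
from h import *
plan([.5273,.1713,.23],[np.pi,0,np.radians(-150.7)],1)
N=['near_end','block_centre','press_mark']
f=pts('wrist',N+['drawer_floor']);g=pts('top',N);h=pts('scene',N)
save({'img':np.hstack([cv2.resize(f['img'],(480,300)),cv2.resize(h['img'][160:280,230:358],(320,300))])},'j')
E
```

```text
clock: 14.45
position: [0.5159, 0.0311, 0.2351]
tool_rot: [3.101, -0.296, -2.872]
force: [0.1, -0.2, -1.8]
grip_width: 0.0531
finger_force: 105.9
clock: 14.95
position: [0.5271, 0.1688, 0.2309]
tool_rot: [-3.14, 0.005, -2.627]
force: [1.3, -0.5, -2.4]
grip_width: 0.0532
finger_force: 105.9
clock: 15.15
position: [0.5268, 0.1679, 0.2309]
tool_rot: [-3.14, 0.002, -2.628]
force: [0.5, -0.2, -1.5]
grip_width: 0.0532
finger_force: 105.9
t 15.15 at [0.5268 0.1679 0.2309] [-3.140e+00  2.000e-03 -2.628e+00] F [ 0.5 -0.2 -1.5] -> 1 x [-2.1, 2.8, 0.9] [-0.0011, 0.002, 0.0022]
wrist near_end [([0.5203, 0.1646, 0.1679], 0.97)]
wrist block_centre []
wrist press_mark [([0.5626, 0.1867, 0.1664], 0.5), ([0.4548, 0.1346, 0.0523], 0.27)]
wrist drawer_floor [([0.5739, 0.1974, 0.0197], 0.84)]
top near_end []
top block_centre []
top press_mark []
scene near_end [([0.5171, 0.1655, 0.1651], 0.66)]
scene block_centre [([0.562, 0.189, 0.1651], 0.56)]
scene press_mark [([0.587, 0.2029, 0.1756], 0.76), ([0.5173, 0.1628, 0.1644], 0.45)]
```

View pics/j.png

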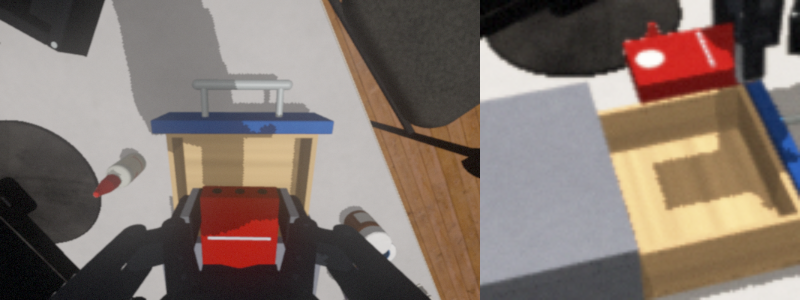

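The block hangs level over the open drawer (left panel: block at columns 200–283, drawer walls at 175–310), so it's centred. Lower it.

```bash
python3 -m jog '[[[-2,2,25,0,0,0,0],[0,0,30,0,0,0,0],[0,0,30,0,0,0,0],[0,0,25,0,0,0,0],[0,0,15,0,0,0,0]]]'
python3 -m jog '[[[0,0,3,0,0,0,0],[0,0,3,0,0,0,0],[0,0,0,0,0,0,0]]]'
python3 -m jog '[[[0,0,2,0,0,0,0],[0,0,0,0,0,0,0]]]'
```

```text
clock: 16.3
position: [0.5279, 0.1703, 0.1044]
tool_rot: [-3.141, 0.001, -2.629]
force: [-1.4, 0.5, -1.0]
grip_width: 0.0532
finger_force: 105.9
clock: 16.6
position: [0.5288, 0.1707, 0.1009]
tool_rot: [-3.14, 0.004, -2.629]
force: [0.6, -0.4, -1.3]
grip_width: 0.0532
finger_force: 105.9
clock: 16.8
position: [0.5287, 0.1705, 0.0987]
tool_rot: [-3.14, 0.004, -2.629]
force: [0.7, -0.1, -1.4]
grip_width: 0.0532
finger_force: 105.9
```

```bash
python3 -m jog '[[[0,0,2,0,0,0,0],[0,0,0,0,0,0,0]]]'
python3 -m jog '[[[0,0,1,0,0,0,0],[0,0,0,0,0,0,0]]]'
```

```text
clock: 17.0
position: [0.5289, 0.1706, 0.0966]
tool_rot: [-3.14, 0.004, -2.629]
force: [1.0, 0.9, 3.8]
grip_width: 0.0535
finger_force: 106.5
clock: 17.2
position: [0.5296, 0.1711, 0.0965]
tool_rot: [-3.14, 0.007, -2.629]
force: [-0.4, 0.7, 16.4]
grip_width: 0.0535
finger_force: 108.0
```

Floor contact. Release, rise, check.

```bash
python3 -m jog '[[[0,0,-1,0,0,0,0],[0,0,0,0,0,0,0.9],[0,0,0,0,0,0,0.9],[0,0,0,0,0,0,0.9],[0,0,0,0,0,0,0.9]]]' 40
python3 -m jog '[[[0,0,-15,0,0,0,0.9],[0,0,-40,0,0,0,0.9],[0,0,-45,0,0,0,0.9],[30,0,-10,0,0,0,0.9],[40,0,0,0,0,0,0.4]]]'
python3 - <<'E'
from h import *
N=['near_end','block_centre','press_mark','unit_drawer0_handle']
g=pts('scene',N);f=pts('wrist',N)
save({'img':np.hstack([cv2.resize(f['img'],(480,300)),cv2.resize(g['img'][160:280,230:358],(320,300))])},'k')
plan([.455,.138,.215],[np.pi,0,2.085-np.pi],8)
plan([.455,.138,.215],[np.pi,0,2.085],14)
E
```

```text
clock: 17.7
position: [0.5284, 0.1705, 0.0961]
tool_rot: [-3.14, 0.003, -2.629]
force: [-0.8, -0.2, 0.1]
grip_width: 0.0769
finger_force: 0.0
clock: 18.2
position: [0.4677, 0.1366, 0.2087]
tool_rot: [-3.14, 0.008, -2.628]
force: [0.6, 0.3, -1.0]
grip_width: 0.0645
finger_force: 0.0
scene near_end [([0.5196, 0.1692, 0.0282], 0.92)]
scene block_centre [([0.5586, 0.1905, 0.0349], 0.87)]
scene press_mark [([0.5912, 0.2094, 0.0404], 0.61)]
scene unit_drawer0_handle [([0.4579, 0.1297, 0.0533], 0.73), ([0.5627, 0.1908, 0.0196], 0.59)]
wrist near_end [([0.5246, 0.1658, 0.034], 0.84)]
wrist block_centre [([0.5611, 0.1867, 0.0292], 0.6)]
wrist press_mark [([0.5893, 0.2022, 0.0368], 0.95)]
wrist unit_drawer0_handle []
t 18.7 at [0.4674 0.1364 0.2058] [-3.141e+00  3.000e-03 -2.628e+00] F [0.1 0.7 0.3] -> 8 x [0.4, 1.7, -1.1] [-0.0004, 0.0002, -0.1965]
t 18.7 at [0.4674 0.1364 0.2058] [-3.141e+00  3.000e-03 -2.628e+00] F [0.1 0.7 0.3] -> 14 x [1.0, -0.1, -0.7] [0.0001, 0.0002, 0.1121]
```

View pics/k.png

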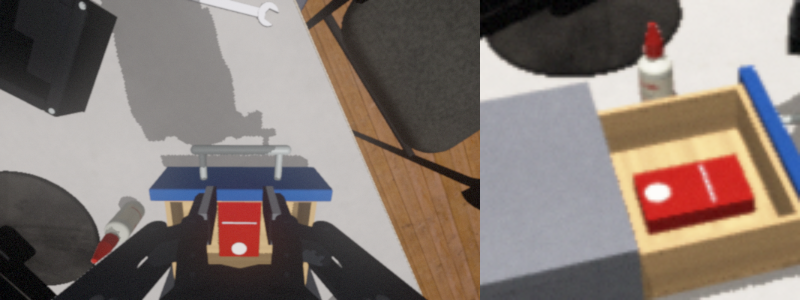

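The block lies flat in the drawer (red at (695,190) in the right panel) and the bottle still stands. Shut the fingers and go down in front of the bar, keeping this orientation.

```bash
python3 - <<'E'
from h import *
plan([.430,.117,.206],[np.pi,0,np.radians(-150.7)],2)
E
python3 -m jog '[[[22,0,0,0,0,0,0],[22,0,0,0,0,0,0],[0,0,0,0,0,0,0],[0,0,0,0,0,0,0]]]'
python3 - <<'E'
from h import *
plan([.430,.117,.112],[np.pi,0,np.radians(-150.7)],3)
f=pts('wrist',['unit_drawer0_handle']); print(st()['grip_width'])
E
```

```text
t 18.7 at [0.4674 0.1364 0.2058] [-3.141e+00  3.000e-03 -2.628e+00] F [0.1 0.7 0.3] -> 2 x [21.0, 0.7, -0.1] [-0.0005, 0.0016, 0.0009]
clock: 19.1
position: [0.4291, 0.1147, 0.2059]
tool_rot: [-3.14, 0.004, -2.629]
force: [0.2, 0.1, 1.4]
grip_width: -0.0002
finger_force: 0.0
t 19.1 at [0.4291 0.1147 0.2059] [-3.14   0.004 -2.629] F [0.2 0.1 1.4] -> 3 x [-0.6, 0.6, 31.3] [-0.0004, 0.0012, 0.0005]
wrist unit_drawer0_handle [([0.4587, 0.1331, 0.0487], 0.93)]
0.00017987050634380965
```

```bash
python3 -m jog '[[[0,2,31,0,0,0,0],[0,0,31,0,0,0,0],[0,0,31,0,0,0,0],[0,0,0,0,0,0,0]]]'
python3 -m jog '[[[-8,0,0,0,0,0,0],[-10,0,0,0,0,0,0],[-10,0,0,0,0,0,0],[-10,0,0,0,0,0,0],[-10,0,0,0,0,0,0]]]'
python3 -m jog '[[[-12,0,0,0,0,0,0],[-14,0,0,0,0,0,0],[-14,0,0,0,0,0,0],[-14,0,0,0,0,0,0],[-14,0,0,0,0,0,0]]]'
```

```text
clock: 19.6
position: [0.4271, 0.1164, 0.1101]
tool_rot: [-3.141, -0.001, -2.628]
force: [0.9, 0.5, -0.2]
grip_width: -0.0002
finger_force: 0.0
clock: 20.1
position: [0.4711, 0.1404, 0.1136]
tool_rot: [-3.14, 0.004, -2.629]
force: [-0.9, -1.6, 1.4]
grip_width: -0.0001
finger_force: 0.7
clock: 20.6
position: [0.5302, 0.1736, 0.1132]
tool_rot: [-3.14, 0.003, -2.629]
force: [-1.3, -1.5, 0.3]
grip_width: 0.0003
finger_force: 0.8
```

```bash
python3 -m jog '[[[-10,0,0,0,0,0,0],[-10,0,0,0,0,0,0],[-7,0,0,0,0,0,0],[-4,0,0,0,0,0,0],[-3,0,0,0,0,0,0]]]'
python3 -m jog '[[[-3,0,0,0,0,0,0],[0,0,0,0,0,0,0]]]'
```

```text
clock: 21.1
position: [0.5586, 0.1899, 0.1132]
tool_rot: [-3.14, 0.002, -2.629]
force: [-12.2, -5.5, 5.0]
grip_width: 0.0
finger_force: 7.6
clock: 21.3
position: [0.559, 0.1901, 0.1127]
tool_rot: [-3.14, -0.003, -2.629]
force: [-17.4, -7.2, 9.9]
grip_width: -0.0002
finger_force: 9.1
```

```bash
python3 -m jog '[[[-2,0,0,0,0,0,0],[0,0,0,0,0,0,0]]]'
python3 -m jog '[[[15,0,0,0,0,0,0],[20,0,0,0,0,0,0],[10,0,-40,0,0,0,0],[0,0,-45,0,0,0,0],[0,0,0,0,0,0,0]]]'
python3 - <<'E'
from h import *
g=pts('scene',['unit_drawer0_handle','card_box','leak_bottle','septa_jar']);f=pts('top',['unit_drawer0_handle','card_box','leak_bottle','septa_jar'])
save({'img':np.hstack([cv2.resize(f['img'][90:280,160:480],(480,300)),cv2.resize(g['img'][160:280,230:358],(320,300))])},'l')
E
```

```text
clock: 21.5
position: [0.5595, 0.1902, 0.1125]
tool_rot: [-3.14, -0.007, -2.629]
force: [-26.1, -12.9, 18.5]
grip_width: -0.0001
finger_force: 14.6
clock: 22.0
position: [0.5253, 0.1709, 0.2033]
tool_rot: [-3.139, 0.011, -2.629]
force: [0.3, 0.0, 0.6]
grip_width: 0.0002
finger_force: 0.0
scene unit_drawer0_handle [([0.5728, 0.1951, 0.0557], 0.94)]
scene card_box []
scene leak_bottle [([0.6356, 0.0498, -0.0028], 0.89)]
scene septa_jar [([0.5542, 0.4062, 0.0005], 0.85)]
top unit_drawer0_handle []
top card_box [([0.6027, -0.2046, 0.0002], 0.72)]
top leak_bottle [([0.6353, 0.0464, -0.0006], 0.68), ([0.6026, -0.2042, 0.0014], 0.58)]
top septa_jar [([0.5524, 0.4055, 0.0026], 0.74)]
```

View pics/l.png

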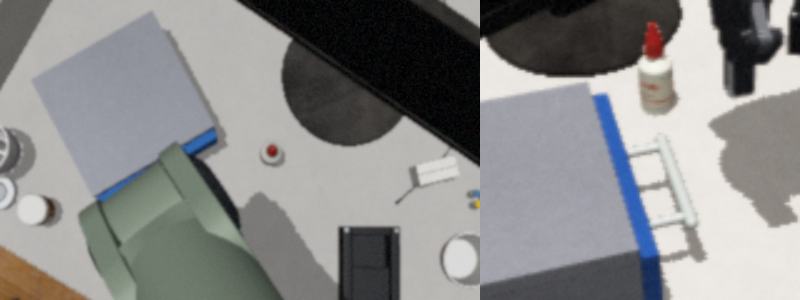

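The drawer is shut: in the right panel the blue front sits against the cabinet. The stand is empty at (370,262), and the bottle, jar and carton are where they were. Handing in.

```bash
python3 -c "
from workcell import bot
print(bot.job_done())"
```

```text
the job is handed in; nothing more can be done
None
```

I handed the job in at about 22 s: the drawer was pulled open to its stop, the block was tipped and laid flat inside, and the drawer was pushed shut again, with the bottle, jar and carton still standing in place; the verdict wasn't shown.

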